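# Lock the soldering fixture with its T-key

## Robot

A 7-joint arm with a two-finger parallel gripper is mounted at the origin on the work surface. World frame = base frame: x ahead of the robot, y to its left, z up, the work surface at z = 0. Lengths are in m, angles in degrees, forces in N, time in s.
With the tool pointing down it reaches from about 0.4 to 0.9 m from the base axis. Payload 5.5 kg.
Tool frame: the origin (TCP) lies midway between the tips of the shut fingers; the grasp point (between the pads) lies behind it (arm.grip_depth is the z of the grasp point in the tool frame, in m); z points along the fingers, y is the direction in which the jaws open and shut (so a half turn about z gives the same grasp; the last joint's range is limited). The gripper opens to 85 mm and grips with 20 to 120 N. Pads are 22 mm wide; open, the fingers measure 114 mm over their backs; the gripper's body (76 mm by 85 mm) begins 54 mm behind the grasp point. The pads swing forward as they close: fully open they stand 13 mm farther back than shut.
Start: joints at [89.565, 28.699, -24.465, 88.831, 12.651, 65.22, -12.049], TCP at [0.174, -0.626, 0.231] pointing down, gripper open.
Joint ranges: [-164.97, 164.97], [-17.58, 116.51], [-87.97, 89.64], [11.32, 138.91], [-80.73, 260.73], [10.89, 115.49], [-147.41, 147.41]. Speed limits (degrees/s): [147.25, 147.25, 180, 180, 180, 180, 180].

## Interface

Orientations are given as [roll, pitch, yaw] about the fixed x, y, z axes, in that order (R = Rz(yaw) Ry(pitch) Rx(roll)).
In Python, from bench import arm gives the robot as it stands.
- The arm moves only by the tool servo_tool, never from a script. Its argument "commands" is a list of rows, each a list of 7 numbers: the turn, a rotation vector about the world's x, y, z in rad, then the shift along the world's x, y, z in cm, then the finger opening in cm, from 0 to 8.54. A call has 1 to 12 rows; each row is the pose to reach, as a shift and turn from the pose commanded when the call began; what a row does not reach only later rows make up. A row lasts 1/8 s, in which the tool goes at most 62.5 mm and 10.7 degrees, less where a joint would pass 70% of its speed; a pose out of reach is approached as far as the arm can. A call with a gripper value outside its range is refused whole. The fingers move at their own pace and stop on an object; "grip_force" is the grip in N (left out, the last holds). Time passes only in rows, so rows that repeat a pose let the fingers close. It gives the time, the measured TCP pose, the force and the opening at its end, in the units of the state.
- arm.state(): the state, without advancing time (a new reading comes with each control period).
- arm.capture(name): name is "side" or "top"; returns the picture (480x640x3 uint8, red, green, blue); there is no depth.
- arm.camera_model(name): a dict with "vertical_fov" (degrees; the focal length in pixels is half the picture's height over the tangent of half this angle, whatever the lens; pixels are square), "cx", "cy" (the principal point, pixels), "R" (3x3) and "t" (3): a world point X has camera coordinates R X + t. Camera axes: x right, y down, z forward; pixel columns grow to the right and rows downward; lengths in m; the calibration is good to about 2 mm. A picture is of the moment at which its call begins. camera_model takes no time and is no camera call.
- arm.hand_in(): hands the job in, once; it reports no verdict.
Trained networks look in the newest picture that a camera, given by its name, has taken for a name from the list of things; names that differ only in an ending like _2 or _b are one class to them, and where a whole thing is asked for, a point or a joint stands for the part that bears it (a point fixed in the world has none). Each returns a list of dicts, best first, with "conf" (0 to 1); they miss things now and then, are a little off and sometimes report something else, mostly with a low value. They report only what shows in the picture. A call takes as long as a camera call. They do not tell look-alikes from the thing itself.
- arm.boxes_of(name, camera): "rect" ([left, top, right, bottom] in pixels, round what is visible of it).
- arm.masks_of(name, camera): "mask" (480x640 bool, what is visible of it) and "rect" ([left, top, right, bottom] in pixels, round what is visible of it).
The state is a dict: "time_s": time; "joint_pos": joint angles; "joint_vel": joint speeds; "tau": joint torques, N m; "tcp_pos": TCP position; "eef_rot": TCP orientation; "wrist_force": force on the tool from outside, world axes, zero at the start; "ft_torque": the same for the moment, N m; "opening": finger opening in m.
Only numpy, scipy, OpenCV 4.12 (cv2) and the standard library are available. Lean on these libraries where they do the work, as an engineer would, in place of code of your own. Each camera call takes 0.05 s, during which the arm holds its last target. There are 200 camera calls.

## Task

Lock the open end of the soldering fixture: pick up the short T-headed locking key standing on the bench, lower its head lengthwise through the empty slot, then turn the key a quarter turn (either way) so that its head is caught crosswise under the plate, and leave it there with its collar resting flat on the plate. Leave the long-headed key and the round-handled pin standing where they are.

Things in the scene. Friction and masses are not known exactly. Their poses are not given: they have to be found in the camera images.
- key: Short T-key (sizes in mm), loose, 0.17 to 0.35 kg, standing on its T-head. Origin: centre of the underside; z up, x along the head; half a turn looks the same. Upwards: steel head 60 (x) x 16 x 14 high; shaft 14 dia, 20 long; collar 46 dia, 6 thick, underside at height 34; black grip bar 50 (x) x 14 (y), heights 40 to 82, parallel to the head: grip across y at 64 to 70.
- slot (a point): Centre of the empty slot, on top of the fixture plate, 50 mm above the bench; x along the slot, y across, z up. Slot 72 x 28 through the 8 thick plate; hollow below 108 x 84, floor 42 below the top, no stops. Fixture: fixed box 120 (x) x 280 (y) with a green board in its middle; 182 from the slot in +y an identical key is fixed, already locked, grip along y, 98 above bench.
- long_key: Bystander: a key like the short one but with a T-head 96 mm long, too long for the slot; stands upright on the bench on its head, 82 tall. Origin: centre of the head's underside; x along the head. Leave it alone.
- pin: Bystander: a locating pin with no T-head, standing upright on a round foot 36 mm in diameter, with a 46 collar and a round black handle 32 in diameter, 82 tall. Origin: centre of the underside. Leave it alone.
There are look-alikes about, which are no part of the job. What is shaped like the key but blue or turquoise is not meant.

How it is judged:
By the outcome, as a careful person would: the job done as asked, in the order asked, and still so for the second after the job is handed in, with the robot touching nothing.
It also fails if it takes over 42 s, if anything falls off the work surface, if the arm or the gripper's body presses on something with over 40 N, if the wrist force passes 120 N, or if a joint passes its speed limit or range.

## Working session

There is one attempt and no reset: what is moved stays moved. The work goes in short steps, Python scripts to look and compute and a tool call to move; the robot and the scene stay as the last step left them, time stands still between calls to the robot, and variables do not carry over. Pictures are saved under pics/ and viewed, on a budget of 10 in all, crops included, one or two more only if the job needs it, and the job is handed in when it is done.

Besides the shell and the picture viewer there is one more tool, called after "Call:" as a command line: name --pt "numbers of a row" for each row, then --argument value for the rest. servo_tool: Moves the arm, as the interface text tells. Its arguments: {"type":"object","properties":{"commands":{"type":"array","items":{"type":"array","items":{"type":"number"}}},"grip_force":{"type":"number"}},"required":["commands"]}

```bash
mkdir -p pics
cat > h.py <<'E'
import numpy as np, cv2
from bench import arm
def save(n,f):
    im=arm.capture(n); cv2.imwrite(f,im[:,:,::-1]); return im
def cam(n):
    m=arm.camera_model(n); f=240/np.tan(np.radians(m["vertical_fov"]/2))
    return f,m["cx"],m["cy"],np.array(m["R"]),np.array(m["t"])
def proj(n,X):
    f,cx,cy,R,t=cam(n); c=np.atleast_2d(X)@R.T+t
    return np.c_[f*c[:,0]/c[:,2]+cx,f*c[:,1]/c[:,2]+cy]
def back(n,uv,z):
    f,cx,cy,R,t=cam(n); uv=np.atleast_2d(uv)
    d=np.c_[(uv[:,0]-cx)/f,(uv[:,1]-cy)/f,np.ones(len(uv))]@R
    C=-R.T@t; return C+d*((z-C[2])/d[:,2])[:,None]
E
python3 - <<'E'
from h import *
s=arm.state(); print({k:s[k] for k in("time_s","tcp_pos","eef_rot","wrist_force","opening")},arm.grip_depth)
for n in("top","side"):
    save(n,f"pics/{n}0.png"); m=arm.camera_model(n); print(n,m, -np.array(m["R"]).T@np.array(m["t"]))
    for k in("key","slot","long_key","pin"):
        print(k,[(round(d["conf"],2),d["rect"]) for d in arm.boxes_of(k,n)])
E
```

```text
{'time_s': 0.0, 'tcp_pos': array([ 0.173656  , -0.62565157,  0.23025834]), 'eef_rot': array([-1.79888404e+02, -4.49593243e-03,  1.55197700e+01]), 'wrist_force': array([-0.1236588 ,  0.27813544,  0.08596611]), 'opening': 0.08515659793731155} -0.0187
top {'vertical_fov': 48.49500328829025, 'cx': 318.2736976738611, 'cy': 241.68561935965792, 'R': array([[ 0.00784112, -0.99948042, -0.03126367],
       [-0.98117682, -0.00165723, -0.1931044 ],
       [ 0.19295226,  0.03218934, -0.98068001]]), 't': array([-0.05709755,  0.51652516,  0.82447954])} [ 0.34816503 -0.08275133  0.9065088 ]
key [(0.85, [411.5, 151.3, 448.5, 191.3]), (0.66, [349.2, 243.6, 375.8, 281.0]), (0.56, [364.4, 310.9, 394.5, 349.0])]
slot [(0.83, [88.4, 140.1, 270.8, 269.6])]
long_key [(0.92, [346.8, 148.8, 373.8, 206.9])]
pin [(0.85, [431.7, 215.7, 462.4, 245.8])]
side {'vertical_fov': 43.94632198983657, 'cx': 317.61992576368164, 'cy': 247.5073105600747, 'R': array([[-0.9738795 , -0.22677227, -0.01153494],
       [-0.13811393,  0.63192536, -0.76262369],
       [ 0.18023112, -0.74111044, -0.64673956]]), 't': array([0.45992199, 0.17048253, 0.70378709])} [0.34461027 0.51814928 0.59048614]
key [(0.87, [307.7, 216.1, 350.0, 271.0])]
slot [(0.65, [113.0, 305.1, 240.3, 477.8])]
long_key [(0.61, [195.4, 204.1, 256.0, 258.9])]
pin [(0.91, [300.2, 158.7, 330.9, 210.3])]
```

View pics/top0.png

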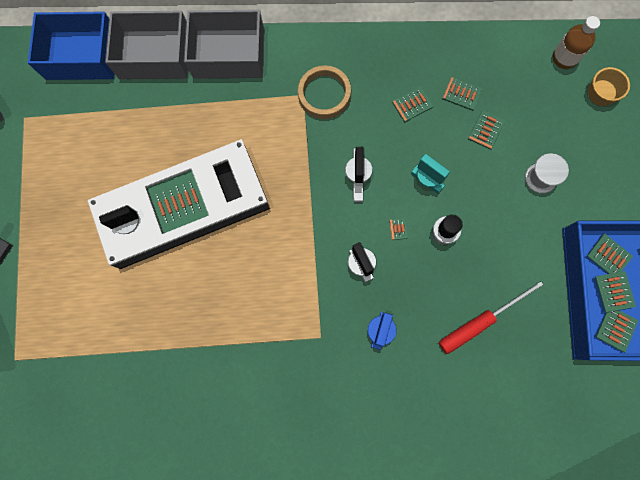

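View pics/side0.png

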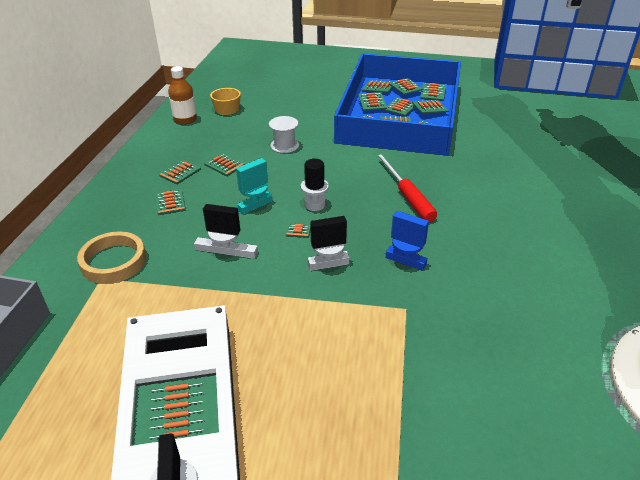

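The top view shows the short key at about (362,262), with its silver head short. The long key is at (359,172), the pin at (448,228) and the empty slot at (228,180). The teal and blue look-alikes are at (431,172) and (382,330). The side view agrees: key at (328,240), slot at (177,343). Next I'll fit the models to the pictures.

```bash
cat > fit.py <<'E'
from h import *
from scipy.optimize import minimize
def box(p,lx,ly,z0,z1):
    x,y,a=p; c,s=np.cos(a),np.sin(a)
    return np.array([[x+c*u-s*v,y+s*u+c*v,z] for u in(-lx/2,lx/2) for v in(-ly/2,ly/2) for z in(z0,z1)])
def poly(n,P):
    m=np.zeros((480,640),np.uint8)
    h=cv2.convexHull(proj(n,P).astype(np.float32))
    cv2.fillConvexPoly(m,np.round(h*256).astype(np.int32),1,cv2.LINE_8,8); return m
def soft(n,P,S=4,roi=None):
    x0,y0,x1,y1=roi; m=np.zeros(((y1-y0)*S,(x1-x0)*S),np.uint8)
    h=(cv2.convexHull(proj(n,P).astype(np.float32))[:,0]-[x0-.5,y0-.5])*S-.5
    cv2.fillConvexPoly(m,np.round(h*256).astype(np.int32),1,cv2.LINE_8,8); return m
def iou_fit(targets,dims,p0):
    """targets: list (cam, mask, roi)"""
    def cost(p,full=False):
        c=[]
        for n,M,r in targets:
            a=soft(n,box(p,*dims),4,r)>0; b=cv2.resize(M[r[1]:r[3],r[0]:r[2]].astype(np.float32),None,fx=4,fy=4,interpolation=cv2.INTER_LINEAR)>.5
            c.append(1-(a&b).sum()/max(1,(a|b).sum()))
        return c if full else sum(c)
    best=None
    for da in np.radians([-20,-8,0,8,20]):
        q=np.array(p0)+[0,0,da]
        r=minimize(cost,q,method="Nelder-Mead",options=dict(initial_simplex=[q,q+[.01,0,0],q+[0,.01,0],q+[0,0,.15]],xatol=1e-5,fatol=1e-5))
        if best is None or r.fun<best.fun: best=r
    return best.x,np.round(cost(best.x,True),3)
def comp(M,uv):
    k,l=cv2.connectedComponents(M.astype(np.uint8),connectivity=4); r=l[max(0,uv[1]-3):uv[1]+4,uv[0]-3:uv[0]+4].ravel(); r=r[r>0]
    i=np.bincount(r).argmax(); return l==i
E
python3 - <<'E'
from fit import *
I={n:cv2.imread(f"pics/{n}0.png") for n in("top","side")}
D={n:I[n].max(2)<60 for n in I}
def roi(m,k=12):
    y,x=np.where(m); return (max(0,x.min()-k),max(0,y.min()-k),min(640,x.max()+k),min(480,y.max()+k))
def show(name,p): print(name,np.round(p[0][:2],4),"yaw",round(np.degrees(p[0][2]),1),"1-iou",p[1])
K={n:comp(D[n],c) for n,c in(("top",(362,260)),("side",(328,235)))}
for n in K: print(n,roi(K[n],0),K[n].sum())
x0=back("top",[362,256],.08)[0]; print(x0)
T=[(n,K[n],roi(K[n])) for n in K]
for t in (T,T[:1],T[1:]): show("key",iou_fit(t,(.05,.014,.04,.082),[x0[0],x0[1],0.2]))
S={n:comp(D[n],c) for n,c in(("top",(228,180)),("side",(177,345)))}
for n in S: print(n,roi(S[n],0),S[n].sum())
s0=back("top",[228,180],.05)[0]; print(s0)
# plate top: white
W={n:(I[n].min(2)>200) for n in I}
wt=comp(W["top"],(215,165)); c=cv2.convexHull(np.argwhere(wt)[:,::-1].astype(np.int32)); m=np.zeros((480,640),np.uint8); cv2.fillConvexPoly(m,c,1)
print("white",roi(m,0))
P=iou_fit([("top",m,roi(m))],(.12,.28,.05,.05),[*back("top",[178,203],.05)[0][:2],-1.5+1.4]); show("plate",P)
p=P[0]
for sg in(1,-1): print("slot pred", p[:2]+sg*.091*np.array([-np.sin(p[2]),np.cos(p[2])]))
for n in S: show("slot "+n,iou_fit([(n,S[n],roi(S[n]))],(.072,.028,.05,.05),[s0[0],s0[1],p[2]]))
for n in("top","side"):
    pt=proj(n,box([*P[0]],.12,.28,.05,.05)); print(n,pt[::2].round(1).tolist())
E
```

```text
top (np.int64(352), np.int64(242), np.int64(373), np.int64(275)) 346
side (np.int64(310), np.int64(216), np.int64(346), np.int64(248)) 975
[ 0.48800555 -0.12445577  0.08      ]
key [ 0.4856 -0.1258] yaw 26.4 1-iou [0.14  0.093]
key [ 0.4856 -0.1258] yaw 25.3 1-iou [0.139]
key [ 0.4857 -0.1254] yaw 21.8 1-iou [0.093]
top (np.int64(213), np.int64(161), np.int64(240), np.int64(201)) 589
side (np.int64(146), np.int64(333), np.int64(206), np.int64(353)) 741
[0.62246607 0.09853228 0.05      ]
white (np.int64(88), np.int64(139), np.int64(265), np.int64(263))
plate [0.5872 0.1845] yaw 22.7 1-iou [0.008]
slot pred [0.55212463 0.26845651]
slot pred [0.62232375 0.10053962]Traceback (most recent call last):
  File "<stdin>", line 22, in <module>
  File "fit.py", line 25, in iou_fit
    r=minimize(cost,q,method="Nelder-Mead",options=dict(initial_simplex=[q,q+[.01,0,0],q+[0,.01,0],q+[0,0,.15]],xatol=1e-5,fatol=1e-5))
    res = _minimize_neldermead(fun, x0, args, callback, bounds=bounds,
                               **options)
    fsim[j] = func(sim[j])
              ~~~~^^^^^^^^
    fx = function(np.copy(x), *(wrapper_args + args))
  File "fit.py", line 19, in cost
    a=soft(n,box(p,*dims),4,r)>0; b=cv2.resize(M[r[1]:r[3],r[0]:r[2]].astype(np.float32),None,fx=4,fy=4,interpolation=cv2.INTER_LINEAR)>.5
      ~~~~^^^^^^^^^^^^^^^^^^^^
  File "fit.py", line 12, in soft
    h=(cv2.convexHull(proj(n,P).astype(np.float32))[:,0]-[x0-.5,y0-.5])*S-.5
                      ~~~~^^^^^
  File "h.py", line 9, in proj
    f,cx,cy,R,t=cam(n); c=np.atleast_2d(X)@R.T+t
                ~~~^^^
  File "h.py", line 6, in cam
    m=arm.camera_model(n); f=240/np.tan(np.radians(m["vertical_fov"]/2))
ValueError: time passes only in moves, steps and waits
```

```bash
sed -i 's/^def cam(n):/import functools\n@functools.cache\ndef cam(n):/' h.py
cat > m1.py <<'E'
from fit import *
I={n:cv2.imread(f"pics/{n}0.png") for n in("top","side")}
def roi(m,k=12):
    y,x=np.where(m); return tuple(int(v) for v in(max(0,x.min()-k),max(0,y.min()-k),min(640,x.max()+k+1),min(480,y.max()+k+1)))
def show(name,p): print(name,np.round(p[0][:2],4),"yaw",round(np.degrees(p[0][2]),1),"1-iou",p[1])
for th in(60,100):
    D={n:I[n].max(2)<th for n in I}
    try:
        K={n:comp(D[n],c) for n,c in(("top",(362,260)),("side",(328,235)))}
        T=[(n,K[n],roi(K[n])) for n in K]; print(th,[(t[1].sum(),roi(t[1],0)) for t in T])
        for t in (T,T[:1],T[1:]): show("key",iou_fit(t,(.05,.014,.04,.082),[.4856,-.1256,.4]))
    except Exception as e: print(e)
    S={n:comp(D[n],c) for n,c in(("top",(228,180)),("side",(177,345)))}
    for n in S: show("slot "+n,iou_fit([(n,S[n],roi(S[n]))],(.072,.028,.05,.05),[.6224,.1,.4]))
o=I["top"].copy(); out=[]
for n,P,r in(("top",[.4856,-.1256,.44],(300,220,420,300)),("side",[.4856,-.1256,.44],(280,190,380,280))):
    im=I[n].copy(); c=im[r[1]:r[3],r[0]:r[2]]; out.append(cv2.resize(c,(400,300),interpolation=cv2.INTER_NEAREST))
for n,r in(("top",(180,130,280,210)),("side",(120,300,240,380))):
    out.append(cv2.resize(I[n][r[1]:r[3],r[0]:r[2]],(400,300),interpolation=cv2.INTER_NEAREST))
cv2.imwrite("pics/z.png",np.vstack([np.hstack(out[:2]),np.hstack(out[2:])]))
E
python3 m1.py
```

```text
60 [(np.int64(346), (352, 242, 374, 276)), (np.int64(975), (310, 216, 347, 249))]
key [ 0.4856 -0.1255] yaw 25.2 1-iou [0.14  0.094]
key [ 0.4854 -0.1256] yaw 24.6 1-iou [0.14]
key [ 0.4859 -0.126 ] yaw 27.5 1-iou [0.093]
slot top [0.6206 0.1008] yaw 22.1 1-iou [0.141]
slot side [0.6196 0.1015] yaw 21.3 1-iou [0.329]
100 [(np.int64(398), (352, 242, 377, 277)), (np.int64(1029), (309, 216, 347, 249))]
key [ 0.4856 -0.1257] yaw 25.2 1-iou [0.103 0.054]
key [ 0.4859 -0.1257] yaw 25.6 1-iou [0.101]
key [ 0.4855 -0.1255] yaw 27.6 1-iou [0.051]
slot top [0.6219 0.1003] yaw 23.1 1-iou [0.093]
slot side [0.6206 0.1017] yaw 23.2 1-iou [0.3]
```

View pics/z.png

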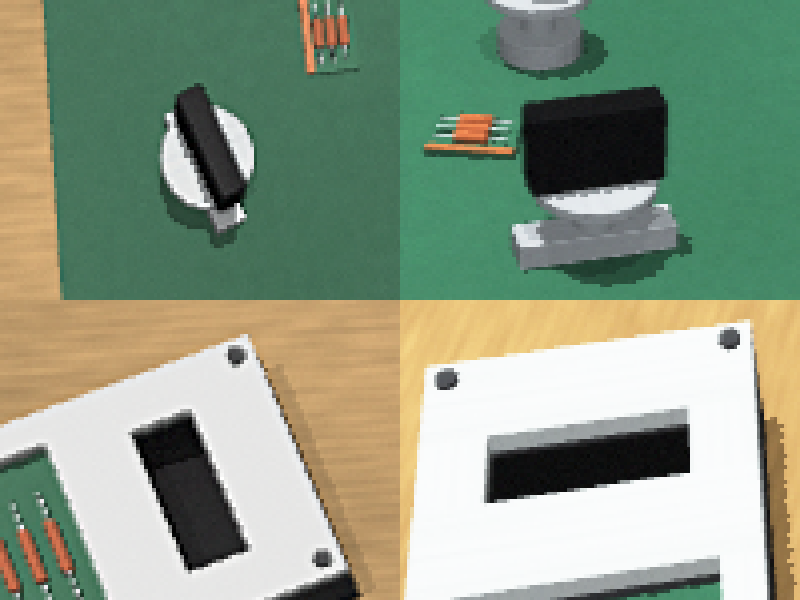

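The overlay crop agrees with the fits. The key is at (0.4857, -0.1256), yaw 25.5. The slot is at (0.622, 0.1004), yaw about 22.8; the plate-outline and slot-rim fits give the same position. Moving above the key.

Call:
servo_tool --pt "0 0 0.02 3 5 0 5" --pt "0 0 0.04 6 9.6 0 5" --pt "0 0 0.06 9.2 14.8 0 5" --pt "0 0 0.08 12.4 20 0 5" --pt "0 0 0.1 15.6 25 -1 5" --pt "0 0 0.12 18.8 30 -2 5" --pt "0 0 0.14 22 35 -4 5" --pt "0 0 0.16 25 40 -6 5" --pt "0 0 0.174 28 45 -8 5" --pt "0 0 0.174 30.5 48.8 -8 5" --pt "0 0 0.174 31.2 50 -8 5" --pt "0 0 0.174 31.2 50 -8 5"

```text
time_s: 2.0
tcp_pos: [0.4863, -0.1257, 0.1515]
eef_rot: [180.0, -0.0, 25.6]
wrist_force: [-0.6, -0.5, 0.6]
opening: 0.05
```

Run:
```python
from h import *
s=arm.state(); print({k:s[k] for k in("time_s","tcp_pos","eef_rot","wrist_force","opening","joint_pos")})
save("side","pics/s1.png")
for X in([.4857,-.1256,.0],[.4857,-.1256,.082]): print(proj("side",X))
```

```text
{'time_s': 2.0, 'tcp_pos': array([ 0.48628334, -0.12569911,  0.15148888]), 'eef_rot': array([ 1.79985905e+02, -1.46414718e-02,  2.56010107e+01]), 'wrist_force': array([-0.58503462, -0.50312168,  0.58705798]), 'opening': 0.05000984224189274, 'joint_pos': array([ 44.43901506,  22.32794316, -39.57175775, 113.62978522,
        18.35036218,  50.25936292, -69.32473401])}
[[327.97159167 263.66957876]]
[[327.95517787 219.95867117]]
```

View pics/s1.png

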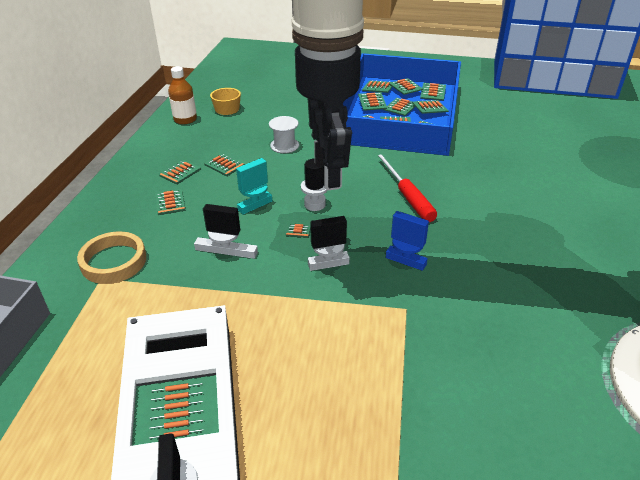

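The gripper is directly above the key, fingers at about (328,170) and key at (328,235). Descending and gripping.

Call:
servo_tool --pt "0 0 0 0 0 -4 5" --pt "0 0 0 0 0 -7.5 5" --pt "0 0 0 0 0 -9.5 5" --pt "0 0 0 0 0 -10.3 5" --pt "0 0 0 0 0 -10.3 5" --pt "0 0 0 0 0 -10.3 1" --pt "0 0 0 0 0 -10.3 1" --pt "0 0 0 0 0 -10.3 1" --pt "0 0 0 0 0 -10.3 1" --pt "0 0 0 0 0 -10.3 1" --pt "0 0 0 0 0 -10.3 1" --grip_force 60

```text
time_s: 3.42
tcp_pos: [0.4865, -0.1266, 0.0491]
eef_rot: [179.9, -0.0, 25.5]
wrist_force: [-2.0, -0.9, 6.9]
opening: 0.0134
```

Call:
servo_tool --pt "0 0 0 0 0 2 1" --pt "0 0 0 0 0 5 1" --pt "0 0 0 0 0 8 1" --pt "0 0 0 0 0 10 1" --pt "0 0 0 0 0 10 1" --pt "0 0 0 0 0 10 1"

```text
time_s: 4.18
tcp_pos: [0.485, -0.1263, 0.1473]
eef_rot: [-180.0, 0.1, 25.5]
wrist_force: [0.7, -0.2, -2.7]
opening: 0.0132
```

Run:
```python
from h import *
s=arm.state(); print({k:s[k] for k in("time_s","tcp_pos","eef_rot","wrist_force","opening")})
save("side","pics/s2.png")
```

```text
{'time_s': 4.175, 'tcp_pos': array([ 0.48498397, -0.12631584,  0.14733368]), 'eef_rot': array([-1.79951077e+02,  7.44427695e-02,  2.54820510e+01]), 'wrist_force': array([ 0.68230836, -0.20924172, -2.72613624]), 'opening': 0.013232483481641228}
```

View pics/s2.png

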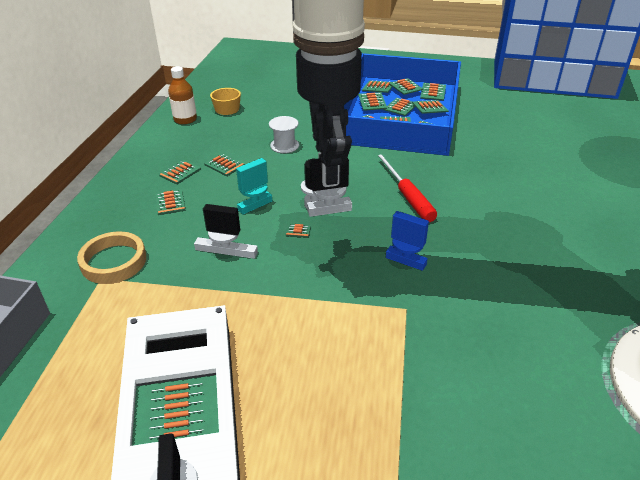

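The key is held upright at (328,195) in the side view, and the bystanders are undisturbed. Moving above the slot.

Call:
servo_tool --pt "0 0 -0.01 1.5 2.5 0 1" --pt "0 0 -0.02 4 6.6 0 1" --pt "0 0 -0.03 6.7 11 0 1" --pt "0 0 -0.04 9.4 15.5 0 1" --pt "0 0 -0.047 12 19.9 0 1" --pt "0 0 -0.047 13.3 22 0 1" --pt "0 0 -0.047 13.7 22.7 0 1" --pt "0 0 -0.047 13.7 22.7 0 1" --pt "0 0 -0.047 13.7 22.7 -1.5 1" --pt "0 0 -0.047 13.7 22.7 -3 1" --pt "0 0 -0.047 13.7 22.7 -3 1" --pt "0 0 -0.047 13.7 22.7 -3 1"

```text
time_s: 5.72
tcp_pos: [0.6228, 0.1004, 0.1182]
eef_rot: [-180.0, 0.0, 22.8]
wrist_force: [0.3, 0.4, -1.7]
opening: 0.0133
```

Run:
```python
from h import *
s=arm.state(); print({k:s[k] for k in("time_s","tcp_pos","eef_rot","wrist_force","opening","joint_pos")})
o=[]
for n,r in(("top",(180,110,300,210)),("side",(80,240,280,406))):
    im=save(n,f"pics/{n}3.png")[:,:,::-1]
    o.append(cv2.resize(im[r[1]:r[3],r[0]:r[2]],(400,332)))
cv2.imwrite("pics/z3.png",np.hstack(o))
```

```text
{'time_s': 5.725, 'tcp_pos': array([0.62283928, 0.10041194, 0.11816684]), 'eef_rot': array([-1.79992441e+02,  1.21927135e-02,  2.27705240e+01]), 'wrist_force': array([ 0.34891921,  0.35025602, -1.72058809]), 'opening': 0.013318327812444736, 'joint_pos': array([ 14.73889684,  37.03365001, -36.78312637,  96.58452832,
        26.04119171,  55.20971804, -98.90363126])}
```

View pics/z3.png

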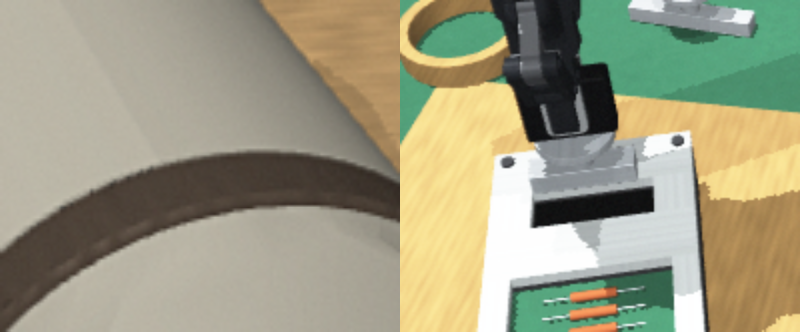

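Run:
```python
from fit import *
im=cv2.imread("pics/side3.png")
im=cv2.resize(im[280:380,100:260],(800,500),interpolation=cv2.INTER_NEAREST)
def dr(P,c):
    for a,b in((0,4),(1,5),(2,6),(3,7),(0,2),(4,6),(1,3),(5,7),(0,1),(2,3),(4,5),(6,7)):
        q=(proj("side",P)-[99.5,279.5])*5; cv2.line(im,tuple(q[a].astype(int)),tuple(q[b].astype(int)),c,1)
zb=.1182-.049
dr(box([.6228,.1004,np.radians(22.8)],.06,.016,zb,zb+.014),(0,0,255))
dr(box([.622,.1004,np.radians(22.8)],.072,.028,.05,.05),(255,0,0))
cv2.imwrite("pics/z4.png",im)
```

```text
(no output)
```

View pics/z4.png

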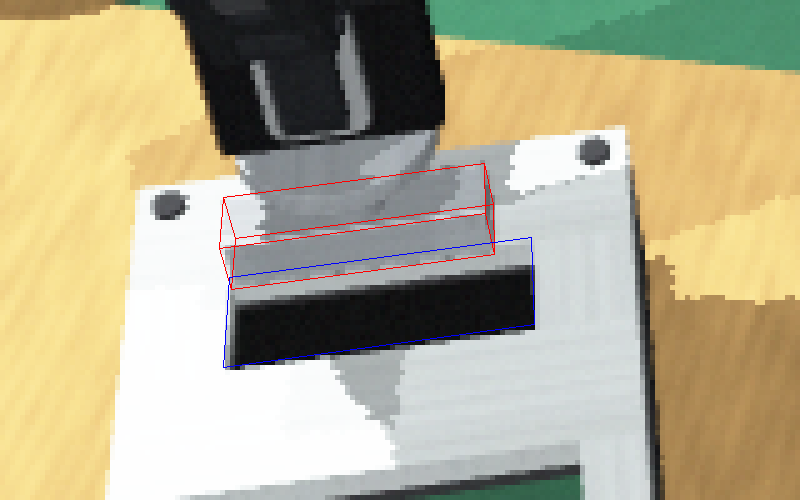

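The predicted head (red) and slot rim (blue) match the picture to about 1 mm, at pixels (230–490,165–290) and (225–535,238–368) of the zoom. Lowering through the slot.

Call:
servo_tool --pt "0 0 0 -0.1 0 -0.8 1" --pt "0 0 0 -0.1 0 -1.6 1" --pt "0 0 0 -0.1 0 -2.4 1" --pt "0 0 0 -0.1 0 -3.2 1" --pt "0 0 0 -0.1 0 -4 1" --pt "0 0 0 -0.1 0 -4.6 1" --pt "0 0 0 -0.1 0 -4.8 1" --pt "0 0 0 -0.1 0 -4.8 1" --pt "0 0 0 -0.1 0 -4.8 1"

```text
time_s: 6.95
tcp_pos: [0.6222, 0.1008, 0.0706]
eef_rot: [180.0, -0.0, 22.8]
wrist_force: [-0.0, -0.3, -2.2]
opening: 0.0134
```

Call:
servo_tool --pt "0 0 -0.14 0 0 0 1" --pt "0 0 -0.3 0 0 0 1" --pt "0 0 -0.46 0 0 0 1" --pt "0 0 -0.62 0 0 0 1" --pt "0 0 -0.78 0 0 0 1" --pt "0 0 -0.94 0 0 0 1" --pt "0 0 -1.1 0 0 0 1" --pt "0 0 -1.26 0 0 0 1" --pt "0 0 -1.42 0 0 0 1" --pt "0 0 -1.571 0 0 0 1" --pt "0 0 -1.571 0 0 0 1" --pt "0 0 -1.571 0 0 0 1"

```text
time_s: 8.45
tcp_pos: [0.6213, 0.1019, 0.0698]
eef_rot: [179.9, 0.1, -66.9]
wrist_force: [-0.9, -0.1, -2.8]
opening: 0.0131
```

Call:
servo_tool --pt "0 0 0 0.1 -0.1 -0.2 1" --pt "0 0 0 0.1 -0.1 -0.35 1" --pt "0 0 0 0.1 -0.1 -0.4 1" --pt "0 0 0 0.1 -0.1 -0.4 1"

```text
time_s: 8.95
tcp_pos: [0.6229, 0.0993, 0.0662]
eef_rot: [180.0, 0.0, -67.3]
wrist_force: [0.5, 0.9, -3.1]
opening: 0.013
```

Call:
servo_tool --pt "0 0 0 0 0.1 -0.06 1" --pt "0 0 0 0 0.1 -0.1 1" --pt "0 0 0 0 0.1 -0.1 1"

```text
time_s: 9.32
tcp_pos: [0.6229, 0.101, 0.0654]
eef_rot: [-180.0, -0.0, -67.2]
wrist_force: [-0.3, 0.4, -2.0]
opening: 0.0133
```

Call:
servo_tool --pt "0 0 0 0 0 -0.06 1" --pt "0 0 0 0 0 -0.1 1" --pt "0 0 0 0 0 -0.1 1"

```text
time_s: 9.7
tcp_pos: [0.623, 0.101, 0.0652]
eef_rot: [-180.0, 0.0, -67.2]
wrist_force: [-2.3, 1.4, 5.0]
opening: 0.013
```

The force rose from -2 to +5 N, so the collar is on the plate. Releasing slowly, then rising.

Call:
servo_tool --pt "0 0 0 0 0 0 2.5" --pt "0 0 0 0 0 0 5" --pt "0 0 0 0 0 0 5" --pt "0 0 0 0 0 0 5" --pt "0 0 0 0 0 3 5" --pt "0 0 0 0 0 7 5" --pt "0 0 0 0 0 12 5" --pt "0 0 0 0 -5 14 5" --pt "0 0 0 -3 -11 14 5" --pt "0 0 0 -7 -17 14 5" --pt "0 0 0 -11 -22 14 5" --pt "0 0 0 -13 -27 14 5"

```text
time_s: 11.2
tcp_pos: [0.4941, -0.1643, 0.2043]
eef_rot: [-180.0, 0.0, -67.2]
wrist_force: [0.4, -1.2, 1.0]
opening: 0.0497
```

Run:
```python
from h import *
s=arm.state(); print({k:s[k] for k in("time_s","tcp_pos","wrist_force","opening")})
o=[]
for n,r in(("top",(60,100,220+80,300)),("side",(80,280,320,480))):
    im=save(n,f"pics/{n}5.png")[:,:,::-1]
    o.append(cv2.resize(im[r[1]:r[3],r[0]:r[2]],(400,333)))
cv2.imwrite("pics/z5.png",np.hstack(o))
```

```text
{'time_s': 11.2, 'tcp_pos': array([ 0.49411512, -0.16430544,  0.2043484 ]), 'wrist_force': array([ 0.41668164, -1.19470998,  1.03068805]), 'opening': 0.04972127367890862}
```

View pics/z5.png

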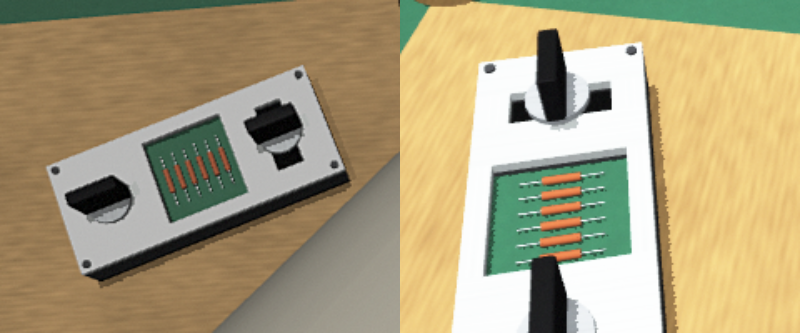

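Both views show the key in the slot with its grip along the fixture's y, matching the locked key. In the crop the slot ends show on both sides of the collar, at (275,110)/(290,160) on the left and (515,105)/(602,98) on the right. One numeric check, then hand in.

Run:
```python
from fit import *
I={n:cv2.imread(f"pics/{n}5.png") for n in("top","side")}
p=[.6225,.1007,np.radians(-67.2)]
im=I["side"]; n="side"
r=(120,280,230,380)
K=(im.max(2)<100)
for dz in(-.004,0,.004,.008):
    P=box(p,.05,.014,.056+dz,.098+dz); h=cv2.convexHull(proj(n,P).astype(np.float32)); 
    R=cv2.boundingRect(h); print(dz,R)
    x,y,w,hh=R; top=(y-8,y+hh//2); M=soft(n,P,1,(0,0,640,480))>0
    sub=np.zeros_like(M); sub[280:y+hh-14]=1; sub[:,:x-5]=0; sub[:,x+w+5:]=0
    print("iou upper",((M&K&sub).sum()/((M|K)&sub).sum()).round(3))
for k in("long_key","pin"):
    print(k,[(round(d["conf"],2),d["rect"]) for d in arm.boxes_of(k,"side")])
print(arm.state()["wrist_force"],arm.state()["time_s"])
```

```text
-0.004 (161, 298, 21, 58)
iou upper 0.862
0 (161, 295, 20, 59)
iou upper 0.864
0.004 (160, 293, 20, 59)
iou upper 0.798
0.008 (160, 290, 20, 59)
iou upper 0.747
long_key [(0.82, [194.5, 203.9, 258.2, 260.7])]
pin [(0.98, [303.9, 158.3, 329.0, 211.0])]
[0.08328655 0.98589696 0.37893308] 11.4
```

Height fits best at 0 offset (seated), and the bystanders haven't moved. Handing in.

```bash
python3 -c "
from bench import arm
print(arm.hand_in())"
```

```text
the job is handed in; nothing more can be done
None
```

I handed the job in at about 11.4 s, with the short key locked in the slot. I picked it up, lowered its head lengthwise through the slot, and turned it −90° below the plate. Then I set its collar down on the plate, let go and backed the arm off clear.

- **Orientation:** both cameras show the key in the slot with its grip along the fixture's y, like the key that is already locked. I judged the quarter turn from the tool's angle (22.8° to −67.2°) and the view of the grip. The head under the plate can't be seen directly.
- **Seating:** the wrist force rose from −2 N to +5 N as the collar touched the plate. The height fit in the side view agrees with seated: overlap was 0.864 at the seated height and 0.862 at 4 mm lower, so it can't tell those two apart. It was clearly worse at 4 mm and 8 mm too high.
- **Bystanders:** the network boxes for the long-headed key and the pin match their starting boxes to within about 4 pixels, so neither has moved.

No check failed. The largest force I saw was about 7 N, at the ends of moves.

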